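Assemble a roller bracket and hold its axle home

ROBOT

A 6-joint arm with a two-finger parallel gripper is mounted at the origin on a cart in front of the work surface, level with it; the furniture and walls round the work are solid. World frame = base frame: x ahead of the robot, y to its left, z up, the work surface at z = 0. Lengths are in mm, angles in rad, forces in N, time in s.
With the tool pointing down it reaches from about 300 to 825 mm from the base axis. Payload 5.4 kg.
Tool frame: the origin (TCP) lies midway between the tips of the shut fingers; the grasp point (between the pads) lies robot.grasp_offset behind it (robot.grasp_offset is the distance from the TCP to the grasp point, in mm); z points along the fingers, y is the line along which they close (so a half turn about z gives the same grasp; the last joint's range is limited). The gripper opens to 92 mm and grips with 3 to 60 N. Pads are 20 mm wide; open, the fingers measure 128 mm over their backs; the gripper's body (75 mm by 189 mm) begins 69 mm behind the grasp point.
Start: joints at [0.95, 0.158, 1.597, -0, 1.386, -0.21], TCP at [229.63, 527.14, 214.601] pointing down, gripper open.
Joint ranges: [-2.91, 2.91], [-0.94, 2.29], [0.18, 2.7], [-1.29, 4.43], [0.17, 2.64], [-3, 3]. Speed limits (rad/s): [2.57, 2.57, 3.14, 3.14, 3.14, 3.14].

INTERFACE

Orientations are given as [roll, pitch, yaw] about the fixed x, y, z axes, in that order (R = Rz(yaw) Ry(pitch) Rx(roll)).
In Python, from cell import robot, vision gives the robot as it stands.
- The arm moves only by the tool jog_arm, never from a script. Its argument "steps" is a list of rows, each an object with "xyz": the shift along the tool's x, y, z in mm, a list of three; "rot": the turn, a rotation vector about the tool's x, y, z in degrees, a list of three; "grip": the opening, from 0 (shut) to 1 (fully open). A call has 1 to 20 rows; each row shifts and turns the commanded pose from where the row before left it, along the tool's axes as they then stand; what a row does not reach is not made up. A row lasts 1/8 s, in which the tool goes at most 62.5 mm and 10.7 degrees, less where a joint would pass 70% of its speed; a pose out of reach is approached as far as the arm can. A call with a gripper value outside its range is refused whole. The fingers move at their own pace and stop on an object; "force" is the grip in N (left out, the last holds). Time passes only in rows, so rows that do not move let the fingers close. It gives the time, the measured TCP pose, the force, the opening and the grip force at its end, in the units of the state.
- robot.observe(): the state, without advancing time (a new reading comes with each control period).
- vision.capture(name): name is "scene" or "top" or "wrist"; returns a dict with "color" (400x640x3 uint8, red, green, blue), "fx", "fy", "cx", "cy" (pixels), "k1" (the pictures are not rectified: a ray, as slopes to the right and down, at radius r is drawn at 1 + k1 r^2 times it, then the intrinsics apply), "rvec" (rotation vector, rad) and "tvec" (3), from world to camera coordinates, as OpenCV has them. Camera axes: x right, y down, z forward; pixel columns grow to the right and rows downward; lengths in mm; the calibration is good to about 2 mm. A picture is of the moment at which its call begins. There is no depth.
- robot.close_job(): hands the job in; it is judged then, once.
The state is a dict: "time_s": time; "joint_positions": joint angles; "qd": joint speeds; "joint_torque": joint torques, N m; "tcp_pos": TCP position; "eef_rot": TCP orientation; "contact_force": force on the tool from outside, world axes, zero at the start; "wrist_torque": the same for the moment, N m; "grip_width": opening from 0.0 (shut) to 1.0 (fully open); "grasp_force": force on a finger pad.
Only numpy, scipy, OpenCV 4.12 (cv2) and the standard library are available. Lean on these libraries where they do the work, as an engineer would, in place of code of your own. Each camera call takes 0.05 s, during which the arm holds its last target. There are 200 camera calls.

TASK

Lay two of the three black rollers from the wooden rack side by side in the metal trough between the brass bushes of the roller bracket, and leave the third one in the rack as the spare. Then take the axle by its square head and thread it from the bracket's right-hand side through the right bush, both rollers and the left bush, until the head is fully home against the right bush and the axle's nose stands out on the left. Finish still gripping the head, so that the axle is held home for the retaining clip; leave the tools and other things on the bench alone.

Things in the scene. Friction and masses are not known exactly. Their poses are not given: they have to be found in the camera images.
- bracket: Grey roller bracket, fixed; origin under the centre of its 90 x 150 x 10 mm foot plate. y runs along the bush axis, from the right to the left housing as seen from the robot; z up. Bush axis 95 mm above the bench. Housings: 42 mm round, on 36 mm wide webs, tops 116 mm (nipple 122.5 mm) high, at |y| 33 to 49 mm; bushes end 1.5 mm proud, so the gap between them is 63 mm.
- bush_right (a point): Centre of the right-hand brass bush, on the axis, half-way through it; the axle enters here. Bore 14.6 mm, with a 16.2 mm mouth in the last 1.5 mm of each end. Its outer end faces the bracket's -y, 9.5 mm from this point; the axle's head comes home against it. Axes as the bracket's.
- bush_left (a point): Centre of the left-hand brass bush, the same, 82 mm further along the bracket's y axis; axes as the bracket's.
- trough_mid (a point): On the bush axis, half-way between the bushes; axes as the bracket's. Under it lies a fixed aluminium V trough, 58 mm long, about 27 mm wide (narrower than a roller), that centres a roller's bore on the bush axis. Two rollers fit with their centres 15.5 mm either side of this point along y; a third does not.
- rack: Fixed wooden rack with an aluminium V trough, 56 x 140 mm; origin under its centre, y along the trough, z up. The rollers lie with centres 36 mm above the bench, at y = -38, 0 and +38 mm. The trough is narrower than the rollers: grip them from above across the diameter. Rack and axle rest may change places, left or right of the bracket.
- roller_1_center (a point): Roller 1: centre of a black plastic guide roller, a plain ring 34 mm outside diameter, 18 mm bore, 24 mm long, 60 g. Its y axis is the bore axis. Starts loose in the rack's trough, bore along the trough. The three are alike; any two may be used.
- roller_2_center (a point): Roller 2: centre of a black plastic guide roller, a plain ring 34 mm outside diameter, 18 mm bore, 24 mm long, 60 g. Its y axis is the bore axis. Starts loose in the rack's trough, bore along the trough. The three are alike; any two may be used.
- roller_3_center (a point): Roller 3: centre of a black plastic guide roller, a plain ring 34 mm outside diameter, 18 mm bore, 24 mm long, 60 g. Its y axis is the bore axis. Starts loose in the rack's trough, bore along the trough. The three are alike; any two may be used.
- axle_head (a point): Centre of the axle's square steel head, 16 x 16 mm, 34 mm long. The axle is one rigid part, about 120 g: head, then a round shank 12 mm diameter, 123 mm long. Its y axis points from head to nose (to the left). It starts level in two slots of a low wooden rest, the head overhanging it, centre 36 mm above the bench, two faces upright; lift it straight up.
- axle_tip (a point): End of the axle's nose, on its axis, 140 mm from the centre of the head; the taper (12 to 6.4 mm) is the last 7 mm. The shank meets the head 17 mm from the head's centre. Axes as the head's.
- axle: The axle again; origin on its axis where shank meets head, y towards the nose.
- tape_measure: Yellow tape measure, 71 x 82 x 36 mm, loose bystander; origin under its centre.
- masking_tape: Roll of masking tape, 97 mm diameter, 25 mm high, loose bystander; origin under its centre.
- screwdriver: Grey and red screwdriver, 205 mm long and 34 mm high, lying loose, bystander; origin under its centre.

How it is judged:
By the outcome, as a careful person would: the job done as asked, in the order asked, and still so for the second after the job is handed in, while the arm keeps its last pose, push and grip.
It also fails if it takes over 72 s, if anything falls off the work surface, if the arm or the gripper's body presses on something with over 40 N, if the wrist force passes 120 N, or if a joint passes its speed limit or range.

## Working session

There is one attempt and no reset: what is moved stays moved. The work goes in short steps, Python scripts to look and compute and a tool call to move; the robot and the scene stay as the last step left them, time stands still between calls to the robot, and variables do not carry over. Pictures are saved under pics/ and viewed, at most 10 in all, crops included, and the job is handed in when it is done.

Besides the shell and the picture viewer there is one more tool, called after "Request:" as a command line: name --argument value ..., lists and objects as JSON in quotes. jog_arm: Moves the arm, as the interface text tells. Its arguments: {"type":"object","properties":{"steps":{"type":"array","items":{"type":"object","properties":{"xyz":{"type":"array","items":{"type":"number"}},"rot":{"type":"array","items":{"type":"number"}},"grip":{"type":"number"}}}},"force":{"type":"number"}},"required":["steps"]}

```bash
mkdir -p pics; ls
cat > h.py <<'E'
import numpy as np, cv2, json
from cell import robot, vision
def cap(name,fn=None):
    c=vision.capture(name)
    if fn: cv2.imwrite('pics/'+fn,cv2.cvtColor(c['color'],cv2.COLOR_RGB2BGR))
    np.save('pics/'+(fn or name)+'.npy',c,allow_pickle=True)
    return c
def load(fn): return np.load('pics/'+fn+'.npy',allow_pickle=True).item()
def RT(c): return cv2.Rodrigues(np.array(c['rvec'],float))[0],np.array(c['tvec'],float).ravel()
def ray(c,u,v):
    R,t=RT(c); xd=np.array([(u-c['cx'])/c['fx'],(v-c['cy'])/c['fy']]); x=xd.copy()
    for _ in range(30): x=xd/(1+c['k1']*(x@x))
    return -R.T@t, R.T@np.array([x[0],x[1],1.])
def at_z(c,u,v,z):
    o,d=ray(c,u,v); return o+d*(z-o[2])/d[2]
def proj(c,P):
    R,t=RT(c); p=R@np.array(P,float)+t; x=p[:2]/p[2]; x=x*(1+c['k1']*(x@x))
    return np.array([c['fx']*x[0]+c['cx'],c['fy']*x[1]+c['cy']])
def tri(obs):
    A=np.zeros((3,3));b=np.zeros(3)
    for c,u,v in obs:
        o,d=ray(c,u,v); d=d/np.linalg.norm(d); M=np.eye(3)-np.outer(d,d); A+=M;b+=M@o
    return np.linalg.solve(A,b)
E
python3 - <<'E'
from h import *
np.set_printoptions(precision=2,suppress=True)
for n in('scene','top'):
    c=cap(n,n+'0.png'); R,t=RT(c); print(n,c['fx'],c['fy'],c['cx'],c['cy'],c['k1'],'cam',-R.T@t,'fwd',R[2])
print(robot.observe()); print(robot.grasp_offset)
E
```

```text
pics
scene 410.83306368946444 410.83306368946444 313.24404150542824 197.6155303899751 -0.10588283998858572 cam [  45.55  776.97 1059.26] fwd [ 0.39 -0.56 -0.73]
top 400.21411741706913 400.21411741706913 316.3372808775914 199.27618258993652 -0.026972701943579785 cam [ 362.92   14.15 1080.74] fwd [ 0.19  0.02 -0.98]
{'time_s': 0.1, 'joint_positions': array([ 0.95,  0.16,  1.6 , -0.  ,  1.39, -0.21]), 'qd': array([ 0., -0., -0., -0., -0.,  0.]), 'joint_torque': array([  0.  , -38.65, -32.3 ,   0.07,   0.03,  -0.  ]), 'tcp_pos': array([229.32, 526.69, 213.74]), 'eef_rot': array([-3.14, -0.  ,  2.73]), 'contact_force': array([0.19, 0.06, 0.23]), 'wrist_torque': array([ 0.05, -0.02,  0.04]), 'grasp_force': 0.0, 'grip_width': 1.0042276177700802}
18.700000000000003
```

View pics/top0.png

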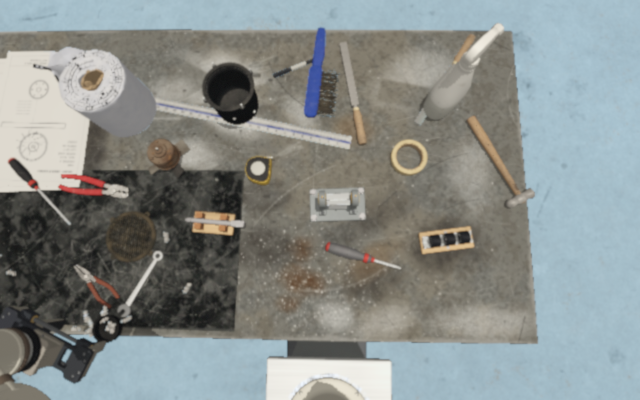

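View pics/scene0.png

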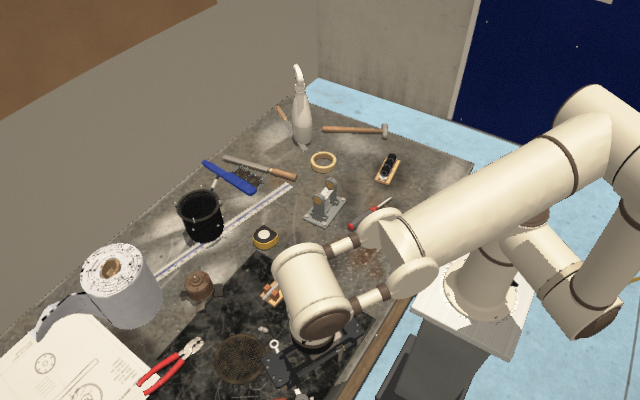

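The top view shows the axle rest at (215,222), the bracket at (338,204) and the rack at (446,240). The head of the axle is at (240,224). The scene view is partly hidden by the arm, so I'll enlarge the top view.

Run:
```python
from h import *
im=cv2.imread('pics/top0.png')
def crop(x0,y0,w,h,s):
    r=cv2.resize(im[y0:y0+h,x0:x0+w],None,fx=s,fy=s,interpolation=cv2.INTER_CUBIC)
    for i in range(0,w,10): cv2.putText(r,str(x0+i),(i*s,8),0,.3,(0,255,255),1); cv2.line(r,(i*s,10),(i*s,14),(0,255,255),1)
    for j in range(10,h,10): cv2.putText(r,str(y0+j),(0,j*s+4),0,.3,(0,255,255),1)
    return r
a=crop(303,180,70,45,8);b=crop(412,220,70,40,8)
a=np.vstack([a,b]) 
cv2.imwrite('pics/cr1.png',cv2.resize(a,None,fx=.88,fy=.88)); 
cv2.imwrite('pics/cr2.png',crop(180,200,70,40,10))
```

```text
(no output)
```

View pics/cr1.png

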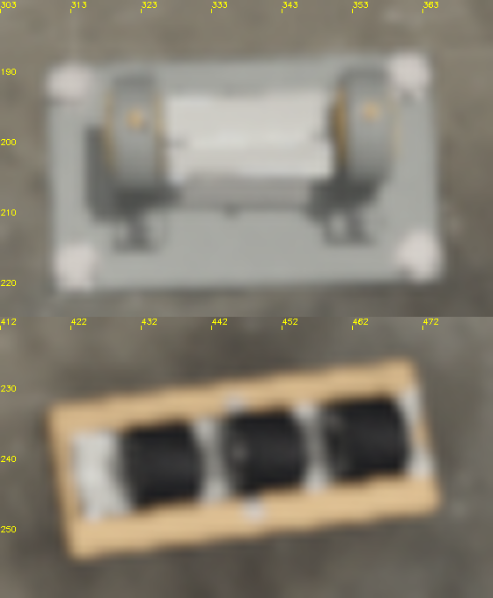

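View pics/cr2.png

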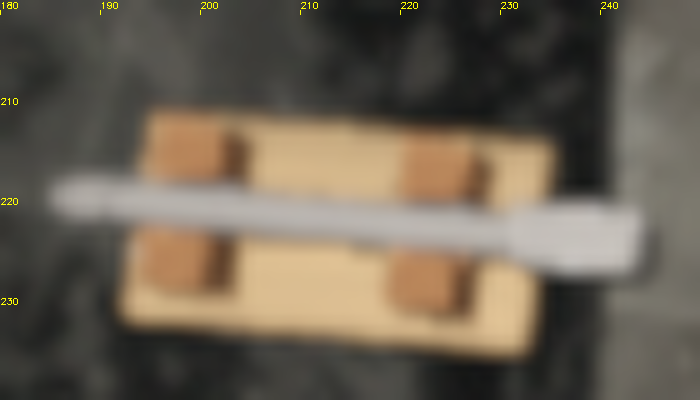

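Run:
```python
from h import *
np.set_printoptions(precision=1,suppress=True)
c=load('top0.png')
C=[at_z(c,*p,10)for p in[(309.8,189.4),(364.1,187.5),(365.5,220.2),(310.8,221.2)]]
for p in C:print(p)
print('ctr',np.mean(C,0),'y dir',np.degrees(np.arctan2(*((C[0]-C[1]+C[3]-C[2])[[1,0]]))), [np.linalg.norm(C[i]-C[(i+1)%4]) for i in range(4)])
for p in[(435.2,240.7),(449.6,239.2),(464,237.5)]: print('roll',at_z(c,*p,40))
K=[(418.8,233.2),(470.2,226.1),(474.5,247.1),(422.7,254.2)]
for z in(0,20,30):
  C=[at_z(c,*p,z)for p in K]
  print('rack',z,np.mean(C,0),np.degrees(np.arctan2(*((C[0]-C[1]+C[3]-C[2])[[1,0]]))),[np.linalg.norm(C[i]-C[(i+1)%4]) for i in range(4)])
t=at_z(c,185,219.5,36);h=at_z(c,243.6,223.9,38);s=at_z(c,231,223,36)
print(t,h,s,np.linalg.norm(t-h),np.degrees(np.arctan2(*(t-h)[[1,0]])))
# axis fit
w=cap('wrist','w0.png');R,tt=RT(w);print('wrist cam',-R.T@tt,R[2],w['fx'])
```

```text
[592.8  57.6  10. ]
[599.9 -90.7  10. ]
[509.9 -94.   10. ]
[505.2  53.2  10. ]
ctr [552.  -18.5  10. ] y dir 92.28849308651138 [np.float64(148.5455366298118), np.float64(90.10140404724676), np.float64(147.29628427626994), np.float64(87.75145282327497)]
roll [ 454.7 -270.8   40. ]
roll [ 459.  -308.2   40. ]
roll [ 463.9 -345.7   40. ]
rack 0 [ 460.2 -312.4    0. ] 98.51203348687076 [np.float64(141.0635683985959), np.float64(57.09941433214106), np.float64(140.80275959804965), np.float64(56.790499760797616)]
rack 20 [ 458.4 -306.4   20. ] 98.51203348687076 [np.float64(138.45306148453054), np.float64(56.04273883757288), np.float64(138.19707918302166), np.float64(55.73954100538119)]
rack 30 [ 457.5 -303.4   30. ] 98.51203348687076 [np.float64(137.14780802749794), np.float64(55.514401090288835), np.float64(136.89423897550762), np.float64(55.214061627672955)]
[501.5 386.9  36. ] [491.8 229.2  38. ] [494.  263.2  36. ] 158.06120312541216 86.47960118037646
wrist cam [166.  554.3 383.4] [ 0.2 -0.1 -1. ] 329.581408050295
```

Request:
jog_arm --steps '[{"rot":[0,0,9.2]},{"rot":[0,0,9.2]},{"rot":[0,0,9.2]},{"rot":[0,0,9.2]},{"rot":[0,0,9.2]},{"rot":[0,0,9.2]},{"rot":[0,0,9.0]},{"xyz":[-49,25,-3]},{"xyz":[-49,25,-3]},{"xyz":[-49,25,-3]},{"xyz":[-49,25,-3]},{"xyz":[-49,25,-3]},{"xyz":[-49,25,-3]},{"xyz":[-49,25,-3]},{"xyz":[-49,25,-3]},{"xyz":[-49,25,-3]},{"xyz":[-49,25,-3]},{"xyz":[-49,25,-3]},{"xyz":[-49,25,-3]},{"xyz":[0,0,0]},{"xyz":[0,0,0]}]'

```text
$.steps[0]: bad value
```

Request:
jog_arm --steps '[{"xyz":[0,0,0],"rot":[0,0,9.2],"grip":1},{"xyz":[0,0,0],"rot":[0,0,9.2],"grip":1},{"xyz":[0,0,0],"rot":[0,0,9.2],"grip":1},{"xyz":[0,0,0],"rot":[0,0,9.2],"grip":1},{"xyz":[0,0,0],"rot":[0,0,9.2],"grip":1},{"xyz":[0,0,0],"rot":[0,0,9.2],"grip":1},{"xyz":[0,0,0],"rot":[0,0,9.0],"grip":1}]'

```text
time_s: 1.02
tcp_pos: [229.5, 526.9, 214.2]
eef_rot: [-3.141, 0.001, 1.605]
contact_force: [-0.4, 0.7, -0.1]
grip_width: 1.001
grasp_force: 0.0
```

Request:
jog_arm --steps '[{"xyz":[-49,25,-3],"rot":[0,0,0],"grip":1},{"xyz":[-49,25,-3],"rot":[0,0,0],"grip":1},{"xyz":[-49,25,-3],"rot":[0,0,0],"grip":1},{"xyz":[-49,25,-3],"rot":[0,0,0],"grip":1},{"xyz":[-49,25,-3],"rot":[0,0,0],"grip":1},{"xyz":[-49,25,-3],"rot":[0,0,0],"grip":1},{"xyz":[-49,25,-3],"rot":[0,0,0],"grip":1},{"xyz":[-49,25,-3],"rot":[0,0,0],"grip":1},{"xyz":[-49,25,-3],"rot":[0,0,0],"grip":1},{"xyz":[-49,25,-3],"rot":[0,0,0],"grip":1},{"xyz":[-49,25,-3],"rot":[0,0,0],"grip":1},{"xyz":[-49,25,-3],"rot":[0,0,0],"grip":1},{"xyz":[0,0,0],"rot":[0,0,0],"grip":1},{"xyz":[0,0,0],"rot":[0,0,0],"grip":1}]'

```text
time_s: 2.78
tcp_pos: [552.1, -48.0, 250.1]
eef_rot: [-3.14, -0.001, 1.61]
contact_force: [-0.1, 0.6, 0.1]
grip_width: 0.999
grasp_force: 0.0
```

Run:
```python
from h import *
np.set_printoptions(precision=2,suppress=True)
c=cap('wrist','wb.png');R,t=RT(c);print(-R.T@t,R[2],c['k1'],robot.observe()['tcp_pos'])
im=cv2.imread('pics/wb.png')
r=cv2.resize(im,(800,500),interpolation=cv2.INTER_CUBIC)
for i in range(0,640,40): cv2.putText(r,str(i),(int(i*1.25),8),0,.3,(0,255,255),1);cv2.line(r,(int(i*1.25),10),(int(i*1.25),15),(0,255,255),1)
for i in range(40,400,40): cv2.putText(r,str(i),(0,int(i*1.25)+3),0,.3,(0,255,255),1)
cv2.imwrite('pics/wb2.png',r)
```

```text
[549.15  20.48 419.77] [ 0.01 -0.24 -0.97] -0.05467853925389856 [552.01 -47.47 250.27]
```

View pics/wb2.png

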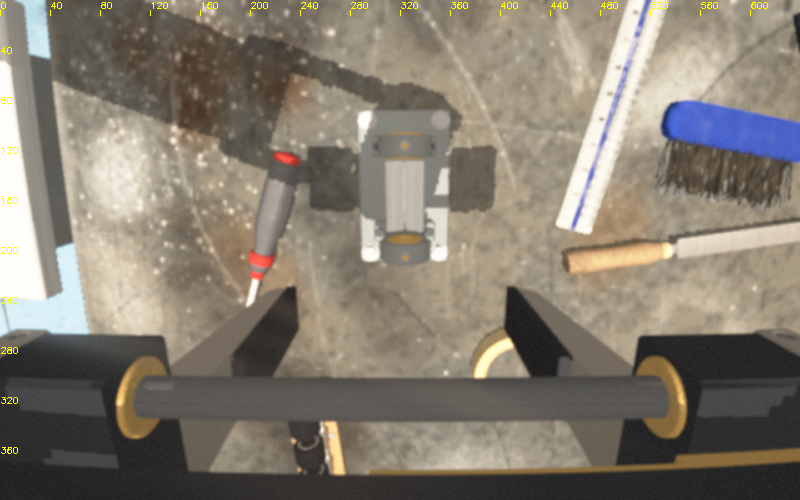

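Request:
jog_arm --steps '[{"xyz":[-45,-15,3],"rot":[0,0,-5],"grip":1},{"xyz":[-45,-15,3],"rot":[0,0,0],"grip":1},{"xyz":[-45,-15,3],"rot":[0,0,0],"grip":1},{"xyz":[-45,-15,3],"rot":[0,0,0],"grip":1},{"xyz":[-45,-15,3],"rot":[0,0,0],"grip":1},{"xyz":[-45,-10,3],"rot":[0,0,0],"grip":1},{"xyz":[0,0,0],"rot":[0,0,0],"grip":1},{"xyz":[0,0,0],"rot":[0,0,0],"grip":1}]'

```text
time_s: 3.82
tcp_pos: [498.7, -324.5, 232.7]
eef_rot: [3.141, -0.001, 1.699]
contact_force: [-0.5, 1.0, -0.3]
grip_width: 0.998
grasp_force: 0.0
```

The wrist view shows the bracket plate with corners at about (287,88), (360,89), (359,210) and (287,210), and the two nipples at (324,116) and (324,191). I'll enlarge it together with the rack view.

Run:
```python
from h import *
np.set_printoptions(precision=2,suppress=True)
c=cap('wrist','wr.png');R,t=RT(c);print(-R.T@t,R[2])
print([proj(c,(459,-308,53)),proj(c,(454,-271,53)),proj(c,(464,-345,53))])
def crop(fn,x0,y0,w,h,s):
    im=cv2.imread(fn)
    r=cv2.resize(im[y0:y0+h,x0:x0+w],None,fx=s,fy=s,interpolation=cv2.INTER_CUBIC)
    for i in range(0,w,10): cv2.putText(r,str(x0+i),(i*s,8),0,.3,(0,255,255),1); cv2.line(r,(i*s,10),(i*s,14),(0,255,255),1)
    for j in range(10,h,10): cv2.putText(r,str(y0+j),(0,j*s+4),0,.3,(0,255,255),1)
    return r
a=crop('pics/wb.png',278,78,95,145,4)
u,v=proj(c,(459,-300,53)).astype(int)
b=crop('pics/wr.png',max(0,u-52),max(0,v-72),105,145,4)
h=min(len(a),len(b));cv2.imwrite('pics/cr3.png',np.hstack([a[:h],b[:h]]))
```

```text
[ 489.48 -256.53  402.29] [ 0.03 -0.24 -0.97]
[array([285.71, 163.98]), array([284.67, 128.2 ]), array([286.75, 198.09])]
```

View pics/cr3.png

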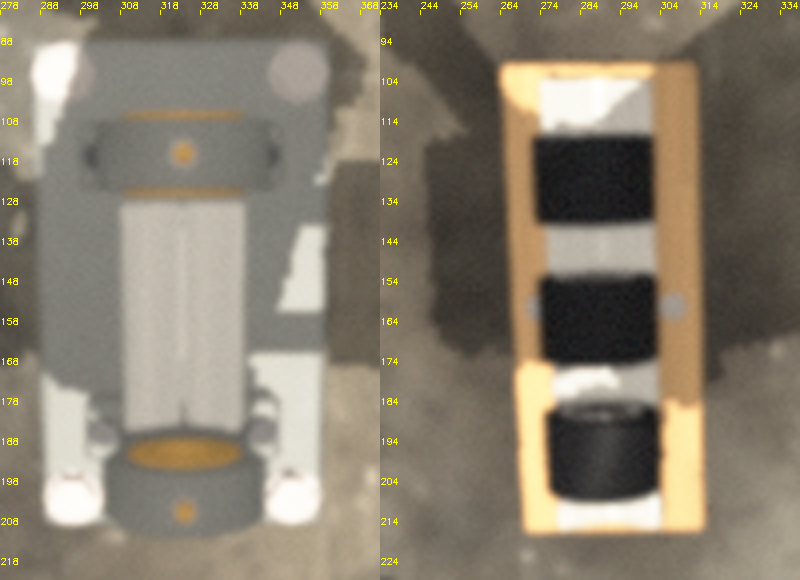

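Run:
```python
from h import *
np.set_printoptions(precision=1,suppress=True)
c=load('wb.png')
C=[at_z(c,*p,10)for p in[(286.25,88),(360.25,88),(358,208.25),(289.25,208.75)]]
for p in C:print(p)
print('ctr',np.mean(C,0),[np.linalg.norm(C[i]-C[(i+1)%4]) for i in range(4)],np.degrees(np.arctan2(*((C[0]+C[1]-C[3]-C[2])[[1,0]]))))
n=[at_z(c,323.75,116.25,122),at_z(c,324,205.75,122)];print('nip',n,np.mean(n,0),n[0]-n[1])
t=load('top0.png')
n=[at_z(t,303+137/7.04,180+118/7.04,122),at_z(t,303+371/7.04,180+111/7.04,122)];print('nip top',n,np.mean(n,0),n[0]-n[1])
print('bush edges',at_z(c,323.75,127,108)) 
c=load('wr.png')
f=lambda X,Y:((X-380)/4+233,84+Y/4)
for x,y0,y1 in[(595,136,222),(600,275,362),(604,413,500)]:
  a=at_z(c,*f(x,y0),53);b=at_z(c,*f(x,y1),53);print('roller',(a+b)/2,np.linalg.norm(a-b), 'x@40',at_z(c,*f(x,(y0+y1)/2),40))
for z in(15,20,25):
  C=[at_z(c,*f(*p),z)for p in[(500,63),(698,63),(705,531),(525,532)]]
  print(z,np.mean(C,0),[np.linalg.norm(C[i]-C[(i+1)%4]) for i in range(4)],np.degrees(np.arctan2(*((C[0]+C[1]-C[3]-C[2])[[1,0]]))))
```

```text
[506.7  54.4  10. ]
[594.5  57.9  10. ]
[601.6 -90.   10. ]
[513.1 -94.2  10. ]
ctr [554. -18.  10.] [np.float64(87.92605732767716), np.float64(148.08374159410522), np.float64(88.69134768989872), np.float64(148.7291551455949)] 92.60058910849051
nip [array([551.7,  22.6, 122. ]), array([555.3, -58.6, 122. ])] [553.5 -18.  122. ] [-3.7 81.2  0. ]
nip top [array([550.8,  21.8, 122. ]), array([554.3, -59.2, 122. ])] [552.5 -18.7 122. ] [-3.5 81.   0. ]
bush edges [552.2  13.  108. ]
roller [ 456.2 -271.4   53. ] 21.9455362968385 x@40 [ 455.  -271.8   40. ]
roller [ 461.4 -307.4   53. ] 23.232384324102064 x@40 [ 460.3 -309.2   40. ]
roller [ 466.4 -344.8   53. ] 24.417371780901405 x@40 [ 465.6 -348.    40. ]
15 [ 460. -309.   15.] [np.float64(56.04032727915693), np.float64(137.91861271062942), np.float64(55.27867698813477), np.float64(138.43854428390694)] 98.12340824488226
20 [ 460.4 -308.4   20. ] [np.float64(55.31682809173268), np.float64(136.13803773772165), np.float64(54.56501095824925), np.float64(136.65125682217115)] 98.12340824488227
25 [ 460.7 -307.7   25. ] [np.float64(54.59332890430838), np.float64(134.35746276481396), np.float64(53.851344928363616), np.float64(134.8639693604353)] 98.12340824488226
```

Request:
jog_arm --steps '[{"xyz":[29,-18,20],"rot":[0,0,-0.7],"grip":1},{"xyz":[29,-17,50],"rot":[0,0,0],"grip":1},{"xyz":[1,0,50],"rot":[0,0,0],"grip":1},{"xyz":[0,0,45],"rot":[0,0,0],"grip":1},{"xyz":[0,0,30],"rot":[0,0,0],"grip":1},{"xyz":[0,0,16],"rot":[0,0,0],"grip":0.7},{"xyz":[0,0,0],"rot":[0,0,0],"grip":0.5},{"xyz":[0,0,0],"rot":[0,0,0],"grip":0.5}]' --force 20

```text
time_s: 4.88
tcp_pos: [457.0, -272.9, 23.2]
eef_rot: [3.14, 0.002, 1.71]
contact_force: [-1.2, 0.7, 0.3]
grip_width: 0.696
grasp_force: 0.0
```

Request:
jog_arm --steps '[{"xyz":[1,-1,1],"rot":[0,0,0],"grip":0.5},{"xyz":[0,0,0],"rot":[0,0,0],"grip":0.3},{"xyz":[0,0,0],"rot":[0,0,0],"grip":0.2},{"xyz":[0,0,0],"rot":[0,0,0],"grip":0.2},{"xyz":[0,0,0],"rot":[0,0,0],"grip":0.2},{"xyz":[0,0,0],"rot":[0,0,0],"grip":0.2},{"xyz":[0,0,0],"rot":[0,0,0],"grip":0.2}]' --force 20

```text
time_s: 5.75
tcp_pos: [454.9, -271.6, 20.9]
eef_rot: [3.141, 0.0, 1.71]
contact_force: [-1.6, 0.4, 3.9]
grip_width: 0.361
grasp_force: 20.0
```

Request:
jog_arm --steps '[{"xyz":[0,0,-30],"rot":[0,0,0],"grip":0.2},{"xyz":[0,0,-50],"rot":[0,0,0],"grip":0.2},{"xyz":[0,0,-50],"rot":[0,0,5.5],"grip":0.2},{"xyz":[44,18,0],"rot":[0,0,0],"grip":0.2},{"xyz":[44,18,0],"rot":[0,0,0],"grip":0.2},{"xyz":[44,18,0],"rot":[0,0,0],"grip":0.2},{"xyz":[44,18,0],"rot":[0,0,0],"grip":0.2},{"xyz":[44,18,0],"rot":[0,0,0],"grip":0.2},{"xyz":[44,19,0],"rot":[0,0,0],"grip":0.2},{"xyz":[0,0,0],"rot":[0,0,0],"grip":0.2},{"xyz":[0,0,0],"rot":[0,0,0],"grip":0.2},{"xyz":[0,0,0],"rot":[0,0,0],"grip":0.2}]'

```text
time_s: 7.25
tcp_pos: [552.0, -4.1, 150.4]
eef_rot: [-3.141, 0.0, 1.612]
contact_force: [-0.0, 0.0, -0.1]
grip_width: 0.372
grasp_force: 20.0
```

Request:
jog_arm --steps '[{"xyz":[1.4,0.5,20],"rot":[0,0,0],"grip":0.2},{"xyz":[0,0,25],"rot":[0,0,0],"grip":0.2},{"xyz":[0,0,15],"rot":[0,0,0],"grip":0.2},{"xyz":[0,0,5],"rot":[0,0,0],"grip":0.2},{"xyz":[0,0,3],"rot":[0,0,0],"grip":0.2},{"xyz":[0,0,1.5],"rot":[0,0,0],"grip":0.2},{"xyz":[0,0,0],"rot":[0,0,0],"grip":0.2},{"xyz":[0,0,0],"rot":[0,0,0],"grip":0.2}]'

```text
time_s: 8.25
tcp_pos: [553.1, -1.6, 81.5]
eef_rot: [3.141, 0.0, 1.614]
contact_force: [-0.1, 0.3, -0.6]
grip_width: 0.367
grasp_force: 20.0
```

Request:
jog_arm --steps '[{"xyz":[-1,-0.5,1],"rot":[0,0,0],"grip":0.2},{"xyz":[0,0,0.5],"rot":[0,0,0],"grip":0.2},{"xyz":[0,0,0],"rot":[0,0,0],"grip":0.2},{"xyz":[0,0,0],"rot":[0,0,0],"grip":0.2}]'

```text
time_s: 8.75
tcp_pos: [552.7, -2.7, 80.0]
eef_rot: [3.141, 0.0, 1.614]
contact_force: [0.7, -0.8, 1.4]
grip_width: 0.365
grasp_force: 20.0
```

Request:
jog_arm --steps '[{"xyz":[0,0,0],"rot":[0,0,0],"grip":0.7},{"xyz":[0,0,0],"rot":[0,0,0],"grip":0.7},{"xyz":[0,0,0],"rot":[0,0,0],"grip":0.7},{"xyz":[0,0,-20],"rot":[0,0,0],"grip":0.7},{"xyz":[0,0,-50],"rot":[0,0,0],"grip":0.7},{"xyz":[-50,-17.5,0],"rot":[0,0,0],"grip":0.7},{"xyz":[-50,-17.5,0],"rot":[0,0,0],"grip":0.7},{"xyz":[-50,-17.5,0],"rot":[0,0,0],"grip":0.7},{"xyz":[-50,-17.5,0],"rot":[0,0,0],"grip":0.7},{"xyz":[-50,-17.5,0],"rot":[0,0,0],"grip":0.7},{"xyz":[-51.6,-18,0],"rot":[0,0,0],"grip":0.7},{"xyz":[0,0,20],"rot":[0,0,-5.5],"grip":0.7},{"xyz":[0,0,20],"rot":[0,0,0],"grip":0.7},{"xyz":[0,0,10],"rot":[0,0,0],"grip":0.7},{"xyz":[0,0,0],"rot":[0,0,0],"grip":0.7},{"xyz":[0,0,0],"rot":[0,0,0],"grip":0.7}]'

```text
time_s: 10.75
tcp_pos: [460.4, -308.7, 100.5]
eef_rot: [3.141, 0.001, 1.71]
contact_force: [-0.0, 0.1, 0.2]
grip_width: 0.702
grasp_force: 0.0
```

Request:
jog_arm --steps '[{"xyz":[0,0,30],"rot":[0,0,0],"grip":0.7},{"xyz":[0,0,30],"rot":[0,0,0],"grip":0.7},{"xyz":[0,0,14],"rot":[0,0,0],"grip":0.7},{"xyz":[0,0,5],"rot":[0,0,0],"grip":0.7},{"xyz":[0,0,0],"rot":[0,0,0],"grip":0.6},{"xyz":[0,0,0],"rot":[0,0,0],"grip":0.4},{"xyz":[0,0,0],"rot":[0,0,0],"grip":0.2},{"xyz":[0,0,0],"rot":[0,0,0],"grip":0.2},{"xyz":[0,0,0],"rot":[0,0,0],"grip":0.2},{"xyz":[0,0,0],"rot":[0,0,0],"grip":0.2}]' --force 20

```text
time_s: 12.0
tcp_pos: [460.1, -308.9, 21.2]
eef_rot: [3.141, 0.001, 1.71]
contact_force: [-1.1, 0.3, 5.8]
grip_width: 0.365
grasp_force: 20.0
```

Run:
```python
from h import *
cap('top','top1.png'); im=cv2.imread('pics/top1.png')
s=8;x0,y0=303,180
r=cv2.resize(im[y0:y0+45,x0:x0+70],None,fx=s,fy=s,interpolation=cv2.INTER_CUBIC)
cv2.imwrite('pics/t1c.png',r)
```

```text
(no output)
```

View pics/t1c.png

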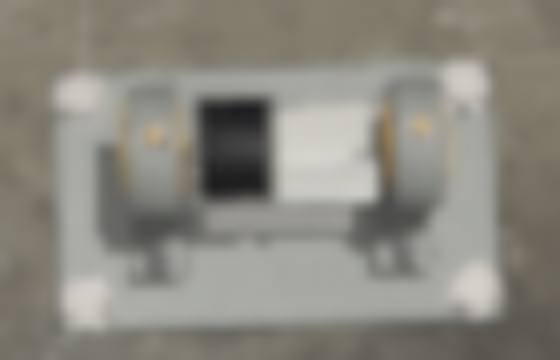

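Roller 1 lies in the trough beside the left bush, at crop x 235. That puts it about 15.5 mm left of the middle, as wanted.

Request:
jog_arm --steps '[{"xyz":[0,0,-30],"rot":[0,0,0],"grip":0.2},{"xyz":[0,0,-50],"rot":[0,0,0],"grip":0.2},{"xyz":[0,0,-50],"rot":[0,0,5.5],"grip":0.2},{"xyz":[45,17.5,0],"rot":[0,0,0],"grip":0.2},{"xyz":[45,17.5,0],"rot":[0,0,0],"grip":0.2},{"xyz":[45,17.5,0],"rot":[0,0,0],"grip":0.2},{"xyz":[45,17.5,0],"rot":[0,0,0],"grip":0.2},{"xyz":[45,17.5,0],"rot":[0,0,0],"grip":0.2},{"xyz":[46.5,18,0],"rot":[0,0,0],"grip":0.2},{"xyz":[0,0,0],"rot":[0,0,0],"grip":0.2},{"xyz":[0,0,0],"rot":[0,0,0],"grip":0.2},{"xyz":[0,0,0],"rot":[0,0,0],"grip":0.2}]'

```text
time_s: 13.55
tcp_pos: [553.2, -33.8, 150.3]
eef_rot: [-3.141, 0.0, 1.612]
contact_force: [-1.0, -0.0, -0.3]
grip_width: 0.367
grasp_force: 20.0
```

Request:
jog_arm --steps '[{"xyz":[0,0,20],"rot":[0,0,0],"grip":0.2},{"xyz":[0,0,25],"rot":[0,0,0],"grip":0.2},{"xyz":[0,0,15],"rot":[0,0,0],"grip":0.2},{"xyz":[0,0,5],"rot":[0,0,0],"grip":0.2},{"xyz":[0,0,3],"rot":[0,0,0],"grip":0.2},{"xyz":[0,0,2],"rot":[0,0,0],"grip":0.2},{"xyz":[0,0,0.5],"rot":[0,0,0],"grip":0.2},{"xyz":[0,0,0],"rot":[0,0,0],"grip":0.2},{"xyz":[0,0,0],"rot":[0,0,0],"grip":0.2}]'

```text
time_s: 14.68
tcp_pos: [553.9, -32.7, 80.5]
eef_rot: [3.141, 0.0, 1.614]
contact_force: [0.7, -0.3, 0.1]
grip_width: 0.365
grasp_force: 20.0
```

Request:
jog_arm --steps '[{"xyz":[0,0,0.4],"rot":[0,0,0],"grip":0.2},{"xyz":[0,0,0],"rot":[0,0,0],"grip":0.7},{"xyz":[0,0,0],"rot":[0,0,0],"grip":0.7},{"xyz":[0,0,0],"rot":[0,0,0],"grip":0.7},{"xyz":[0,0,-20],"rot":[0,0,0],"grip":0.7},{"xyz":[0,0,-50],"rot":[0,0,0],"grip":0.7},{"xyz":[0,0,-40],"rot":[0,0,5.9],"grip":0.7},{"xyz":[46,-13,0],"rot":[0,0,0],"grip":0.7},{"xyz":[46,-13,0],"rot":[0,0,0],"grip":0.7},{"xyz":[46,-13,0],"rot":[0,0,0],"grip":0.7},{"xyz":[46,-13,0],"rot":[0,0,0],"grip":0.7},{"xyz":[46,-13,0],"rot":[0,0,0],"grip":0.7},{"xyz":[45,-13,0],"rot":[0,0,0],"grip":0.7},{"xyz":[0,0,0],"rot":[0,0,0],"grip":0.7},{"xyz":[0,0,0],"rot":[0,0,0],"grip":0.7},{"xyz":[0,0,0],"rot":[0,0,0],"grip":0.7}]'

```text
time_s: 16.68
tcp_pos: [492.6, 245.4, 189.6]
eef_rot: [-3.142, 0.0, 1.509]
contact_force: [-0.4, 0.4, -0.8]
grip_width: 0.701
grasp_force: 0.0
```

Run:
```python
from h import *
np.set_printoptions(precision=2,suppress=True)
c=cap('wrist','wa.png')
P=[proj(c,p) for p in[(492,229,44),(493,246,36),(501.5,387,36)]];print(P)
cap('top','top2.png')
im=cv2.imread('pics/wa.png')
x0=int(P[0][0])-45;y0=max(0,int(P[2][1])-12);w=90;h=min(400,int(P[0][1])+15)-y0
r=cv2.resize(im[y0:y0+h,x0:x0+w],None,fx=3,fy=3,interpolation=cv2.INTER_CUBIC)
print(x0,y0,r.shape)
for j in range(0,h,20): cv2.putText(r,str(y0+j),(0,j*3+4),0,.3,(0,255,255),1)
for j in range(0,w,20): cv2.putText(r,str(x0+j),(j*3,10),0,.3,(0,255,255),1)
t=cv2.imread('pics/top2.png')[180:225,303:373]
t=cv2.resize(t,None,fx=7,fy=7,interpolation=cv2.INTER_CUBIC)
H=max(len(r),len(t));o=np.zeros((H,r.shape[1]+t.shape[1],3),np.uint8);o[:len(r),:r.shape[1]]=r;o[:len(t),r.shape[1]:]=t
cv2.imwrite('pics/wa2.png',o[:600])
```

```text
[array([321.25, 206.48]), array([321.21, 187.98]), array([321.21,  36.05])]
276 24 (591, 270, 3)
```

View pics/wa2.png

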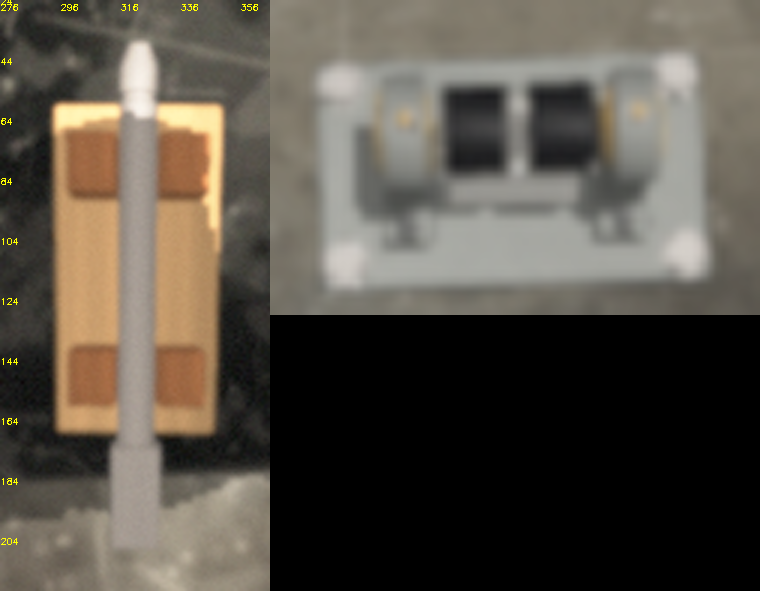

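Both rollers lie in the trough. The axle's tip is at (322,38), its shoulder at (321,172) and its head end at (321.3,206.7).

Run:
```python
from h import *
np.set_printoptions(precision=2,suppress=True)
c=load('wa.png')
t=at_z(c,322,38,36);s=at_z(c,321,172.3,44);e=at_z(c,321.3,206.7,44)
print(t,s,e,np.linalg.norm(s-e),np.linalg.norm(t-e),np.degrees(np.arctan2(*(t-e)[[1,0]])),(s+e)/2)
```

```text
[502.11 385.29  36.  ] [493.81 263.13  44.  ] [492.04 228.77  44.  ] 34.40448625634042 157.04913319073887 86.31561975288604 [492.92 245.95  44.  ]
```

Request:
jog_arm --steps '[{"xyz":[0.6,0.3,50],"rot":[0,0,0],"grip":0.6},{"xyz":[0,0,50],"rot":[0,0,0],"grip":0.5},{"xyz":[0,0,40],"rot":[0,0,0],"grip":0.5},{"xyz":[0,0,20],"rot":[0,0,0],"grip":0.5},{"xyz":[0,0,12],"rot":[0,0,0],"grip":0.5},{"xyz":[0,0,0],"rot":[0,0,0],"grip":0.5},{"xyz":[0,0,0],"rot":[0,0,0],"grip":0.5},{"xyz":[0,0,0],"rot":[0,0,0],"grip":0.1},{"xyz":[0,0,0],"rot":[0,0,0],"grip":0.05},{"xyz":[0,0,0],"rot":[0,0,0],"grip":0.05},{"xyz":[0,0,0],"rot":[0,0,0],"grip":0.05},{"xyz":[0,0,0],"rot":[0,0,0],"grip":0.05}]' --force 50

```text
time_s: 18.27
tcp_pos: [492.7, 247.1, 17.9]
eef_rot: [3.141, -0.0, 1.511]
contact_force: [-0.5, -0.5, 1.3]
grip_width: 0.173
grasp_force: 50.0
```

Request:
jog_arm --steps '[{"xyz":[0,0,-20],"rot":[0,0,0],"grip":0.05},{"xyz":[0,0,-50],"rot":[0,0,0],"grip":0.05},{"xyz":[0,0,-50],"rot":[0,0,0],"grip":0.05},{"xyz":[0,0,-50],"rot":[0,0,-5.9],"grip":0.05},{"xyz":[-40,4,0],"rot":[0,0,0],"grip":0.05},{"xyz":[-40,4,0],"rot":[0,0,0],"grip":0.05},{"xyz":[-40,4,0],"rot":[0,0,0],"grip":0.05},{"xyz":[-40,4,0],"rot":[0,0,0],"grip":0.05},{"xyz":[-40,4,0],"rot":[0,0,0],"grip":0.05},{"xyz":[-40,4,0],"rot":[0,0,0],"grip":0.05},{"xyz":[-40,4,0],"rot":[0,0,0],"grip":0.05},{"xyz":[-40,4,0],"rot":[0,0,0],"grip":0.05},{"xyz":[-40,4,0],"rot":[0,0,0],"grip":0.05},{"xyz":[-40,4,0],"rot":[0,0,0],"grip":0.05},{"xyz":[-40,4,0],"rot":[0,0,0],"grip":0.05},{"xyz":[-37,4,0],"rot":[0,0,0],"grip":0.05},{"xyz":[0,0,0],"rot":[0,0,0],"grip":0.05},{"xyz":[0,0,0],"rot":[0,0,0],"grip":0.05}]'

```text
time_s: 20.52
tcp_pos: [560.6, -226.6, 187.1]
eef_rot: [-3.141, -0.001, 1.614]
contact_force: [0.3, -0.1, -1.0]
grip_width: 0.172
grasp_force: 50.0
```

Request:
jog_arm --steps '[{"xyz":[0,1.5,40],"rot":[0,0,0],"grip":0.05},{"xyz":[0,0,40],"rot":[0,0,0],"grip":0.05},{"xyz":[0,0,30],"rot":[0,0,0],"grip":0.05},{"xyz":[0,0,0],"rot":[0,0,0],"grip":0.05},{"xyz":[0,0,0],"rot":[0,0,0],"grip":0.05},{"xyz":[0,0,0],"rot":[0,0,0],"grip":0.05}]'

```text
time_s: 21.28
tcp_pos: [563.8, -227.9, 79.9]
eef_rot: [3.139, 0.002, 1.614]
contact_force: [0.5, 0.4, -0.8]
grip_width: 0.166
grasp_force: 50.0
```

Run:
```python
from h import *
np.set_printoptions(precision=2,suppress=True)
o=robot.observe();print(o['tcp_pos'],o['eef_rot'])
T=o['tcp_pos'];ps=np.array([-.0436,.999,0])
head=T-1.1*ps+[0,0,18.1];tip=head+140*ps;mouth=np.array([553.2,-18.2,95])-50.5*ps
out=[]
for n in('wrist','scene','top'):
    c=cap(n,'ins_'+n+'.png'); im=cv2.imread('pics/ins_'+n+'.png')
    print(n,'tip',proj(c,tip),'head',proj(c,head),'mouth',proj(c,mouth))
    u,v=proj(c,(tip+mouth)/2)
    M=np.float32([[8,0,130-8*u],[0,8,150-8*v]]) if n!='wrist' else np.float32([[3,0,130-3*u],[0,3,150-3*v]])
    r=cv2.warpAffine(im,M,(260,300),flags=cv2.INTER_CUBIC)
    for p,col in((tip,(0,255,0)),(mouth,(0,0,255))):
        q=M[:,:2]@proj(c,p)+M[:,2]; cv2.circle(r,(int(q[0]),int(q[1])),2,col,-1)
    out.append(r)
cv2.imwrite('pics/ins.png',np.hstack(out))
```

```text
[ 563.8  -227.85   79.88] [3.14 0.   1.61]
wrist tip [321.7  -56.64] head [321.29 262.56] mouth [ 318.17 -106.89]
scene tip [335.39 176.93] head [354.36 153.55] mouth [332.77 181.39]
top tip [366.95 196.42] head [423.03 194.71] mouth [358.66 197.47]
```

View pics/ins.png

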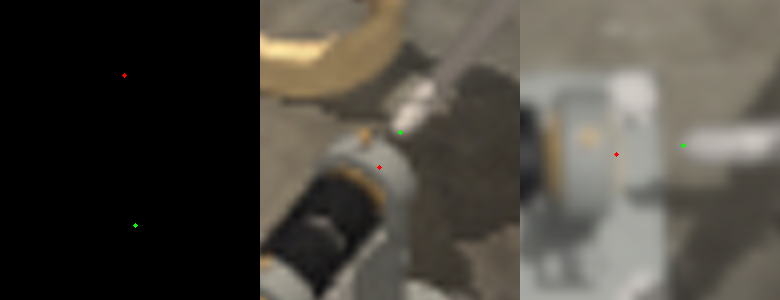

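The nose lines up with the bush mouth within about 1–2 mm in both views. I'll correct x and z, then start the insertion.

Request:
jog_arm --steps '[{"xyz":[0,-1.4,3],"rot":[0,0,0],"grip":0.05},{"xyz":[0,0,0],"rot":[0,0,0],"grip":0.05},{"xyz":[0,0,0],"rot":[0,0,0],"grip":0.05},{"xyz":[8,0,0],"rot":[0,0,0],"grip":0.05},{"xyz":[7,0,0],"rot":[0,0,0],"grip":0.05},{"xyz":[0,0,0],"rot":[0,0,0],"grip":0.05},{"xyz":[0,0,0],"rot":[0,0,0],"grip":0.05}]'

```text
time_s: 22.3
tcp_pos: [560.5, -212.4, 74.8]
eef_rot: [3.142, 0.0, 1.614]
contact_force: [0.4, -0.9, -1.7]
grip_width: 0.17
grasp_force: 50.0
```

Request:
jog_arm --steps '[{"xyz":[0,1.2,-2],"rot":[0,0,0],"grip":0.05},{"xyz":[0,0,0],"rot":[0,0,0],"grip":0.05},{"xyz":[0,0,0],"rot":[0,0,0],"grip":0.05},{"xyz":[0,0,0],"rot":[0,0,0],"grip":0.05}]'

```text
time_s: 22.8
tcp_pos: [561.6, -212.4, 76.7]
eef_rot: [-3.142, -0.0, 1.614]
contact_force: [0.8, 0.2, -1.0]
grip_width: 0.172
grasp_force: 50.0
```

Settled. I'll advance into the mouth with small steps.

Request:
jog_arm --steps '[{"xyz":[4,0,0],"rot":[0,0,0],"grip":0.05},{"xyz":[4,0,0],"rot":[0,0,0],"grip":0.05},{"xyz":[4,0,0],"rot":[0,0,0],"grip":0.05},{"xyz":[4,0,0],"rot":[0,0,0],"grip":0.05},{"xyz":[0,0,0],"rot":[0,0,0],"grip":0.05},{"xyz":[0,0,0],"rot":[0,0,0],"grip":0.05}]'

```text
time_s: 23.55
tcp_pos: [561.0, -196.4, 76.7]
eef_rot: [3.141, 0.0, 1.614]
contact_force: [0.1, -0.2, -1.9]
grip_width: 0.173
grasp_force: 50.0
```

Request:
jog_arm --steps '[{"xyz":[4,0,0],"rot":[0,0,0],"grip":0.05},{"xyz":[4,0,0],"rot":[0,0,0],"grip":0.05},{"xyz":[4,0,0],"rot":[0,0,0],"grip":0.05},{"xyz":[4,0,0],"rot":[0,0,0],"grip":0.05},{"xyz":[4,0,0],"rot":[0,0,0],"grip":0.05},{"xyz":[4,0,0],"rot":[0,0,0],"grip":0.05},{"xyz":[4,0,0],"rot":[0,0,0],"grip":0.05},{"xyz":[0,0,0],"rot":[0,0,0],"grip":0.05}]'

```text
time_s: 24.55
tcp_pos: [559.7, -168.1, 76.7]
eef_rot: [-3.142, -0.0, 1.614]
contact_force: [0.6, -1.0, -0.8]
grip_width: 0.169
grasp_force: 50.0
```

Request:
jog_arm --steps '[{"xyz":[5,0,0],"rot":[0,0,0],"grip":0.05},{"xyz":[5,0,0],"rot":[0,0,0],"grip":0.05},{"xyz":[5,0,0],"rot":[0,0,0],"grip":0.05},{"xyz":[5,0,0],"rot":[0,0,0],"grip":0.05},{"xyz":[5,0,0],"rot":[0,0,0],"grip":0.05},{"xyz":[5,0,0],"rot":[0,0,0],"grip":0.05},{"xyz":[5,0,0],"rot":[0,0,0],"grip":0.05},{"xyz":[0,0,0],"rot":[0,0,0],"grip":0.05}]'

```text
time_s: 25.55
tcp_pos: [558.2, -133.1, 76.7]
eef_rot: [-3.142, -0.0, 1.614]
contact_force: [0.6, -0.9, -2.0]
grip_width: 0.169
grasp_force: 50.0
```

Request:
jog_arm --steps '[{"xyz":[3,0,0],"rot":[0,0,0],"grip":0.05},{"xyz":[3,0,0],"rot":[0,0,0],"grip":0.05},{"xyz":[3,0,0],"rot":[0,0,0],"grip":0.05},{"xyz":[3,0,0],"rot":[0,0,0],"grip":0.05},{"xyz":[3,0,0],"rot":[0,0,0],"grip":0.05},{"xyz":[3,0,0],"rot":[0,0,0],"grip":0.05},{"xyz":[3,0,0],"rot":[0,0,0],"grip":0.05},{"xyz":[0,0,0],"rot":[0,0,0],"grip":0.05}]'

```text
time_s: 26.55
tcp_pos: [557.3, -112.2, 76.7]
eef_rot: [-3.142, -0.0, 1.614]
contact_force: [0.1, -0.2, -1.2]
grip_width: 0.172
grasp_force: 50.0
```

Request:
jog_arm --steps '[{"xyz":[4,0,0],"rot":[0,0,0],"grip":0.05},{"xyz":[4,0,0],"rot":[0,0,0],"grip":0.05},{"xyz":[4,0,0],"rot":[0,0,0],"grip":0.05},{"xyz":[4,0,0],"rot":[0,0,0],"grip":0.05},{"xyz":[4,0,0],"rot":[0,0,0],"grip":0.05},{"xyz":[3,0,0],"rot":[0,0,0],"grip":0.05},{"xyz":[1,0,0],"rot":[0,0,0],"grip":0.05},{"xyz":[0,0,0],"rot":[0,0,0],"grip":0.05}]'

```text
time_s: 27.55
tcp_pos: [556.4, -88.5, 76.7]
eef_rot: [3.142, 0.0, 1.614]
contact_force: [0.1, -0.5, -2.2]
grip_width: 0.168
grasp_force: 50.0
```

Request:
jog_arm --steps '[{"xyz":[1,0,0],"rot":[0,0,0],"grip":0.05},{"xyz":[0.7,0,0],"rot":[0,0,0],"grip":0.05},{"xyz":[0.7,0,0],"rot":[0,0,0],"grip":0.05},{"xyz":[0,0,0],"rot":[0,0,0],"grip":0.05}]'

```text
time_s: 28.05
tcp_pos: [556.2, -86.1, 76.7]
eef_rot: [-3.142, 0.0, 1.614]
contact_force: [0.6, 1.0, -1.0]
grip_width: 0.171
grasp_force: 50.0
```

Not yet in contact; small increments until the force builds.

Request:
jog_arm --steps '[{"xyz":[0.5,0,0],"rot":[0,0,0],"grip":0.05},{"xyz":[0.5,0,0],"rot":[0,0,0],"grip":0.05},{"xyz":[0.5,0,0],"rot":[0,0,0],"grip":0.05},{"xyz":[0,0,0],"rot":[0,0,0],"grip":0.05}]'

```text
time_s: 28.55
tcp_pos: [556.2, -84.6, 76.7]
eef_rot: [3.142, -0.0, 1.614]
contact_force: [0.2, -0.3, -1.7]
grip_width: 0.167
grasp_force: 50.0
```

Request:
jog_arm --steps '[{"xyz":[0.5,0,0],"rot":[0,0,0],"grip":0.05},{"xyz":[0.5,0,0],"rot":[0,0,0],"grip":0.05},{"xyz":[0.5,0,0],"rot":[0,0,0],"grip":0.05},{"xyz":[0,0,0],"rot":[0,0,0],"grip":0.05}]'

```text
time_s: 29.05
tcp_pos: [556.2, -83.8, 76.8]
eef_rot: [3.141, 0.001, 1.614]
contact_force: [0.2, -3.8, -2.3]
grip_width: 0.164
grasp_force: 50.0
```

Request:
jog_arm --steps '[{"xyz":[0.6,0,0],"rot":[0,0,0],"grip":0.05},{"xyz":[0.6,0,0],"rot":[0,0,0],"grip":0.05},{"xyz":[0.6,0,0],"rot":[0,0,0],"grip":0.05},{"xyz":[0,0,0],"rot":[0,0,0],"grip":0.05},{"xyz":[0,0,0],"rot":[0,0,0],"grip":0.05},{"xyz":[0,0,0],"rot":[0,0,0],"grip":0.05}]'

```text
time_s: 29.8
tcp_pos: [556.2, -83.7, 76.8]
eef_rot: [3.141, 0.004, 1.614]
contact_force: [-0.0, -10.6, -3.5]
grip_width: 0.17
grasp_force: 50.0
```

Run:
```python
from h import *
np.set_printoptions(precision=2,suppress=True)
ps=np.array([-.0436,.999,0]);A=np.array([553.2,-18.2,95]);out=[]
for n,s in(('scene',6),('top',6),('wrist',2)):
    c=cap(n,'fin_'+n+'.png'); im=cv2.imread('pics/fin_'+n+'.png')
    u,v=proj(c,A)
    M=np.float32([[s,0,130-s*u],[0,s,150-s*v]])
    r=cv2.warpAffine(im,M,(260,300),flags=cv2.INTER_CUBIC)
    for b,col in((-50.5,(0,0,255)),(72.5,(0,255,0))):
        q=M[:,:2]@proj(c,A+b*ps)+M[:,2]; cv2.circle(r,(int(q[0]),int(q[1])),2,col,-1)
    out.append(r)
cv2.imwrite('pics/fin.png',np.hstack(out)); o=robot.observe();print(o['tcp_pos'],o['contact_force'],o['time_s'])
```

```text
[556.18 -83.68  76.83] [-1.25 -9.92 -3.62] 29.95
```

View pics/fin.png

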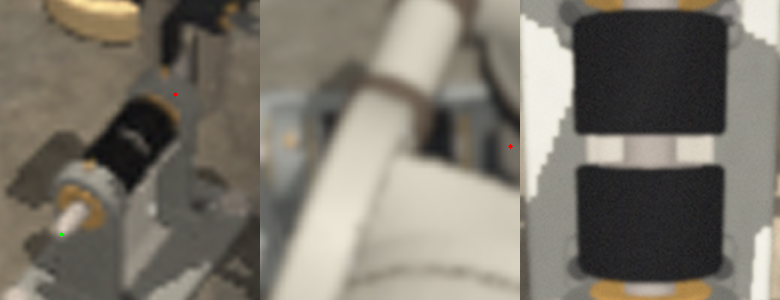

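The axle passes through both rollers, with its nose at the predicted home spot out of the left bush. The head is stopped firmly at about 10 N, so I'm handing in.

```bash
python3 -c "
from cell import robot
print(robot.close_job())"
```

```text
the job is handed in; nothing more can be done
None
```

I handed the job in at about 30 s: two rollers are in the trough, the spare is still in the rack, and the axle is threaded through both bushes and rollers. Its nose shows on the left, and the gripper still holds the head, pressing it home against the right bush with about 10 N.

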